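Restock the copper caps in the tilt-out fittings bin

ROBOT

A 6-joint arm with a two-finger parallel gripper is mounted at the origin on the work surface. World frame = base frame: x ahead of the robot, y to its left, z up, the work surface at z = 0. Lengths are in mm, angles in rad, forces in N, time in s.
With the tool pointing down it reaches from about 275 to 825 mm from the base axis. Payload 4.9 kg.
Tool frame: the origin (TCP) lies at the very end of the fingers, on their centre line; the grasp point (between the pads) lies 19 mm behind it; z points along the fingers, y is the direction in which the jaws open and shut (so a half turn about z gives the same grasp; the last joint's range is limited). The gripper opens to 85 mm and grips with 20 to 120 N. Pads are 22 mm wide; open, the fingers measure 114 mm over their backs; the gripper's body (76 mm by 85 mm) begins 54 mm behind the grasp point. The pads swing forward as they close: fully open they stand 13 mm farther back than shut.
Start: joints at [1.192, 0.326, -0.193, 1.052, 0, 1.437], TCP at [133.292, 533.621, 231.281] pointing down, gripper open.
Joint ranges: [-2.65, 2.65], [-0.97, 1.79], [-1.3, 1.35], [-1.93, 2.1], [-1.47, 1.37], [-3.14, 3.14]. Speed limits (rad/s): [2.57, 2.57, 3.14, 3.14, 3.14, 3.14].

INTERFACE

Orientations are given as [roll, pitch, yaw] about the fixed x, y, z axes, in that order (R = Rz(yaw) Ry(pitch) Rx(roll)).
In Python, from bench import bot, solve_ik, imaging gives the robot as it stands. Calls block until the motion is done:
- bot.move_ptp(position, orientation): joint-space move of the TCP to a pose.
- bot.movel(position, rot=None, max_speed=150, threshold=None): straight line of the TCP; rot=None keeps the orientation; max_speed is the mean speed in mm/s. With threshold (N) it stops when the force on the tool has changed by that much, and returns True; else False.
- bot.move_j(angles): joint-space move.
- bot.grip(opening, effort=None): opening from 0.0 (shut) to 1.0 (fully open); effort is the grip in N (None keeps the last); returns when the fingers have stopped.
- bot.dwell(seconds).
- solve_ik(position, orientation): joint angles nearest the present ones, or None.
- bot.get_state(): the state.
- imaging.capture(name): name is "side" or "top" or "wrist"; returns the picture (480x640x3 uint8, blue, green, red); there is no depth.
- imaging.camera_model(name): a dict with "K" (3x3 intrinsics, pixels), "position" and "rotation" of the camera in the world. Camera axes: x right, y up, looking along -z (the intrinsics and any distortion apply to the point x, -y, -z); pixel columns grow to the right and rows downward; lengths in mm; the calibration is good to about 2 mm. The wrist camera is an equidistant fisheye: a pixel r from the principal point sees the ray r / f radians off the axis. A picture is of the moment at which its call begins: read the wrist's pose just before it. camera_model takes no time and is no camera call; for the wrist camera it gives the pose at the moment of the call.
A pose or a line that the arm cannot do raises bot.IKError and nothing moves.
- bot.sign_off(): hands the job in, once; it reports no verdict.
The state is a dict: "t": time; "qpos": joint angles; "joint_velocities": joint speeds; "effort": joint torques, N m; "tcp_pos": TCP position; "orientation": TCP orientation; "contact_force": force on the tool from outside, world axes, zero at the start; "wrist_torque": the same for the moment, N m; "opening": opening from 0.0 (shut) to 1.0 (fully open).
Only numpy, scipy, OpenCV 4.12 (cv2) and the standard library are available. Lean on these libraries where they do the work, as an engineer would, in place of code of your own. Each camera call takes 0.05 s, during which the arm holds its last target.

TASK

Pull the front of the blue tilt-out bin open until it reaches its stop, then carry the scoop over and tip its three copper pipe caps into the open bin. Set the empty scoop back down flat on the bench and let go of it, leaving the blue bin fully open with all three caps inside. Leave the white bin closed and the jar and wrench where they are.

Things in the scene. Friction and masses are not known exactly. Their poses are not given: they have to be found in the camera images.
- blue_bin (a joint): Tilt of the blue front of one of two grey bench-top bins (fixed grey case with a top in the front's colour, 170 wide, 150 deep, 190 mm high; the white one is alike). 0 closed; grows in rad as the front's top comes out towards the robot; stop at 0.60. May start ajar. Hinged along the front's lower edge; light friction (2 N at the handle), stays where it is left.
- blue_bin_hinge (a point): Middle of the blue front's lower edge, on the hinge line, 12 mm above the bench, straight below the front edge of the case's top. Its frame tilts with the front: y along the hinge line, x into the case when closed, z up the front. The front spans x -12 to 0, z 0 to 165, 166 mm wide. Fully open, its top stands 95 mm out from the case, 148 mm above the bench.
- blue_bin_trough (a point): Middle of the floor of the open-topped trough behind the blue front, which the caps must end up in; x 40, z 5 mm from the hinge, same axes. Trough 80 deep (x), 146 wide outside, walls 5 mm; back wall 100 mm high, sides 100 to 155. Fully open, the hole to pour into lies between the front's top edge and the case: about 95 by 136 mm.
- blue_bin_handle (a point): Middle of the steel bar handle of the blue front: raised on two arms to just above the front's top edge, a round bar 12 mm thick, 100 mm long, along the hinge line, 55 mm out from the face (49 mm free behind it); x -67, z 180 mm in the hinge frame. Same axes as the hinge frame. Free above: pinch it across the bar from above. Fully open it is about 123 mm above the bench.
- white_bin (a joint): The same tilt for the bin with the white front, which must stay closed (0).
- scoop: Aluminium carry scoop, 0.22 kg, a flat pan with walls on three sides, 130 long (x), 94 wide (y), walls 40 mm high and 4 mm thick, floor 4 mm. Origin under the middle of the pan, z up. Its open mouth is the -x end (x -65 mm), turned roughly towards the robot; caps slide out when the mouth is tipped down by more than about 35 degrees. An orange cross bar spans it above the pan.
- scoop_handle (a point): Middle of the orange cross bar of the scoop: 14 mm thick (along the scoop's x), 18 mm high, 86 mm free length along y; 10 mm behind the pan's middle (x +10) and 86 mm above its underside. Same axes as the scoop. Pinch it across from above.
- cap1: Copper pipe end cap, solid, 24 mm diameter, 22 mm high, 30 g, standing loose on the scoop's floor. Origin in the middle of its flat underside.
- cap2: Second cap, alike.
- cap3: Third cap, alike.
- jar: Bystander: jar with a red lid, 60 mm diameter, 85 mm high. Origin under its middle.
- wrench: Bystander: steel wrench, 170 mm long, lying on the bench.
There are look-alikes about, which are no part of the job. Of the things that look like the scoop, take the one that is farthest to the robot's right at the start.

How it is judged:
By the outcome, as a careful person would: the job done as asked, in the order asked, and still so for the second after the job is handed in, with the robot touching nothing.
It also fails if it takes over 72 s, if anything falls off the work surface, if the arm or the gripper's body presses on something with over 40 N, if the wrist force passes 120 N, or if a joint passes its speed limit or range.

## Working session

There is one attempt and no reset: what is moved stays moved. The work goes in short steps, each a Python script; the robot and the scene stay as the last script left them, time stands still between calls to the robot, and variables do not carry over. Pictures are saved under pics/ and viewed, and the job is handed in when it is done.

```bash
ls; mkdir -p pics; python3 - <<'E'
from bench import bot, imaging
import cv2
for n in ["side","top","wrist"]:
    m=imaging.camera_model(n); print(n,m)
    cv2.imwrite(f"pics/{n}0.png",imaging.capture(n))
print(bot.get_state())
E
```

```text
pics
side {'K': array([[477.65534984,   0.        , 324.22348093],
       [  0.        , 477.65534984, 244.01638033],
       [  0.        ,   0.        ,   1.        ]]), 'position': array([ 431.51605576, -584.57766869,  934.6826987 ]), 'rotation': array([ 0.71824243, -0.01297538, -0.12606395])}
top {'K': array([[449.62585697,   0.        , 320.45521414],
       [  0.        , 449.62585697, 237.17107721],
       [  0.        ,   0.        ,   1.        ]]), 'position': array([ 308.00093052,  100.50685671, 1245.22808324]), 'rotation': array([ 0.20920567,  0.00367187, -1.47272012])}
wrist {'K': array([[371.64829954,   0.        , 315.17691312],
       [  0.        , 371.64829954, 238.82992862],
       [  0.        ,   0.        ,   1.        ]]), 'position': array([ 65.99556975, 550.76294275, 373.63407558]), 'rotation': array([-0.27260671,  0.00222394,  1.32519491])}
{'t': 0.15, 'qpos': array([ 1.19175111e+00,  3.26790009e-01, -1.93329440e-01,  1.05202488e+00,
        2.01670097e-05,  1.43658428e+00]), 'joint_velocities': array([-1.02016519e-04, -1.28324497e-05,  1.89716508e-03, -3.48895411e-04,
       -1.55680016e-03,  5.23874613e-05]), 'effort': array([ 8.28878437e-04, -4.43704319e+01,  2.62664938e+01,  1.04891285e-02,
       -1.82917165e-04,  1.88695715e-06]), 'tcp_pos': array([133.14233774, 533.18883628, 230.6822048 ]), 'orientation': array([-3.14025947e+00, -2.00361393e-04,  2.89675934e+00]), 'contact_force': array([0.03726572, 0.15591012, 0.84788807]), 'wrist_torque': array([-0.01030166,  0.03887521,  0.04056242]), 'opening': 0.9953429843234936}
```

View pics/top0.png

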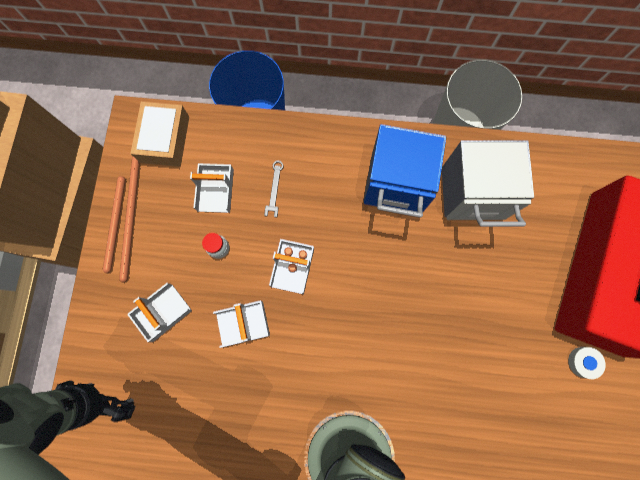

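View pics/side0.png

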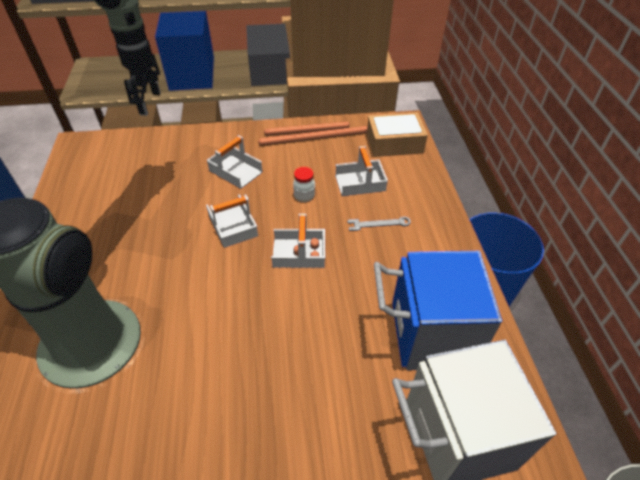

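View pics/wrist0.png

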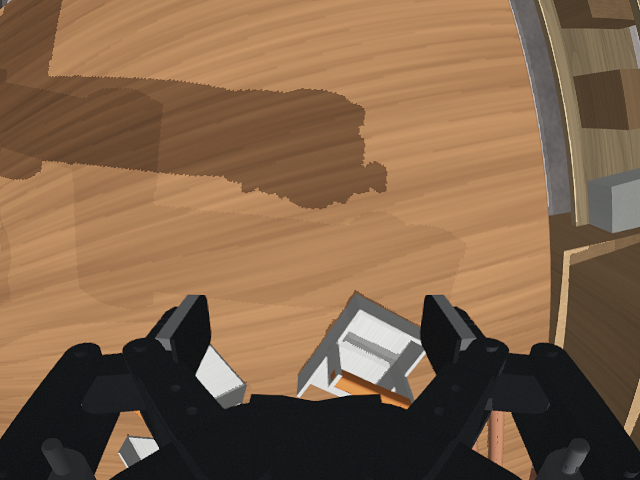

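```bash
cat > h.py <<'E'
import numpy as np, cv2
from scipy.spatial.transform import Rotation as R
from bench import bot, imaging, solve_ik
def ray(name,uv,m=None):
    m=m or imaging.camera_model(name); K=m["K"]; uv=np.atleast_2d(uv).astype(float)
    x=(uv[:,0]-K[0,2])/K[0,0]; y=(uv[:,1]-K[1,2])/K[1,1]
    if name=="wrist":
        r=np.hypot(x,y)+1e-12; s=np.sin(r)/r; d=np.c_[x*s,-y*s,-np.cos(r)]
    else: d=np.c_[x,-y,-np.ones_like(x)]
    return np.array(m["position"]),d@R.from_euler('xyz',m["rotation"]).as_matrix().T
def onz(name,uv,z,m=None):
    p,d=ray(name,uv,m); return p+d*((z-p[2])/d[:,2])[:,None]
def tri(a,uva,b,uvb):
    p,d=ray(a,uva);q,e=ray(b,uvb);d=d[0]/np.linalg.norm(d[0]);e=e[0]/np.linalg.norm(e[0])
    s=np.linalg.lstsq(np.c_[d,-e],q-p,rcond=None)[0]
    A=p+s[0]*d;B=q+s[1]*e
    return (A+B)/2,np.linalg.norm(A-B)
def proj(name,P,m=None):
    m=m or imaging.camera_model(name);K=m["K"]
    c=(np.atleast_2d(P)-m["position"])@R.from_euler('xyz',m["rotation"]).as_matrix()
    x,y,z=c[:,0],-c[:,1],-c[:,2]
    if name=="wrist":
        r=np.hypot(x,y);k=np.arctan2(r,z)/(r+1e-12);return np.c_[K[0,0]*x*k+K[0,2],K[1,1]*y*k+K[1,2]]
    return np.c_[K[0,0]*x/z+K[0,2],K[1,1]*y/z+K[1,2]]
E
python3 - <<'E'
from h import *
t=cv2.imread('pics/top0.png');s=cv2.imread('pics/side0.png')
def crop(i,x,y,w,h,k): return cv2.resize(i[y:y+h,x:x+w],None,fx=k,fy=k,interpolation=cv2.INTER_CUBIC)
cv2.imwrite('pics/c1.png',crop(t,355,110,190,140,4))
cv2.imwrite('pics/c2.png',crop(s,360,230,160,150,4))
a=crop(t,255,225,75,80,5);b=crop(s,260,205,80,75,5)
c=np.zeros((400,800,3),np.uint8);c[:a.shape[0],:a.shape[1]]=a;c[:b.shape[0],400:400+b.shape[1]]=b
cv2.imwrite('pics/c3.png',c)
for n,i in(("top",t),("side",s)):
    hsv=cv2.cvtColor(i,cv2.COLOR_BGR2HSV)
    m=cv2.inRange(hsv,(10,200,150),(18,255,255))
    k,l,st,ce=cv2.connectedComponentsWithStats(m)
    for j in range(1,k):
        if st[j,4]>30:print(n,'orange',st[j],ce[j])
    m=cv2.inRange(hsv,(105,150,120),(125,255,255))
    k,l,st,ce=cv2.connectedComponentsWithStats(m)
    for j in range(1,k):
        if st[j,4]>200:
            cn=cv2.findContours((l==j).astype(np.uint8),cv2.RETR_EXTERNAL,cv2.CHAIN_APPROX_NONE)[0][0]
            print(n,'blue',st[j],cv2.approxPolyDP(cn,3,True)[:,0].tolist())
E
```

```text
top orange [192 174  31   5 128] [206.734375 176.140625]
top orange [135 299  23  28 144] [145.74305556 312.0625    ]
top orange [235 307   7  26  38] [237.92105263 318.52631579]
top blue [242  81  42  28 222] [[283, 81], [274, 104], [254, 100], [242, 105], [271, 108], [281, 94]]
top blue [ 370  126   74   66 3634] [[381, 126], [370, 178], [437, 190], [443, 138]]
top blue [370 182  66  16 337] [[370, 182], [372, 186], [435, 195]]
side orange [220 138  20  14  71] [229.53521127 144.70422535]
side orange [361 149   8  16  59] [364.59322034 156.66101695]
side orange [215 199  30  11  97] [228.7628866  203.63917526]
side orange [300 217   4  22  73] [301.7260274  227.97260274]
side blue [ 402  253   96   74 5440] [[402, 259], [414, 326], [418, 326], [420, 319], [497, 316], [477, 253], [410, 253]]
```

View pics/c1.png

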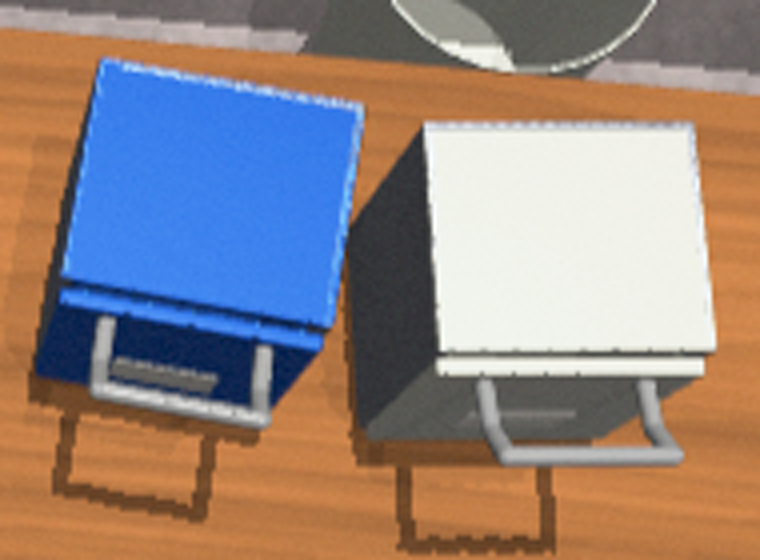

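View pics/c2.png

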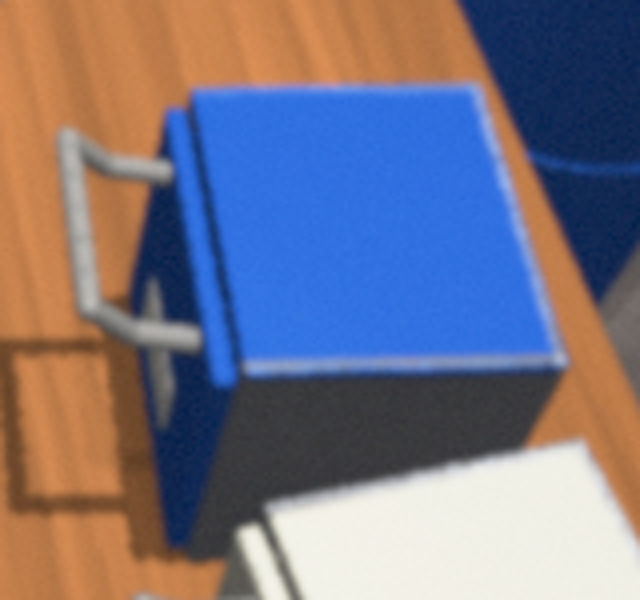

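View pics/c3.png

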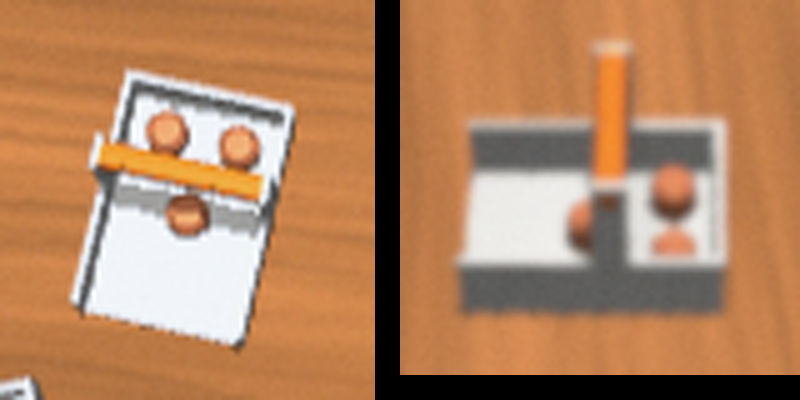

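```bash
python3 - <<'E'
from h import *
np.set_printoptions(precision=1,suppress=True)
def u(p,off,k): return (np.array(p,float)+.5)/k-.5+off
o1,o2=np.array([355,110]),np.array([360,230])
T=onz('top',u([(105,60),(363,105),(330,328),(62,280)],o1,4),190);print('bluetop top',T[:,:2].tolist())
S=onz('side',u([(475,88),(560,360),(243,367),(192,92)],o2,4),190);print('side',S[:,:2].tolist())
for Q in(T,S): print([np.linalg.norm(Q[i]-Q[(i+1)%4]) for i in range(4)])
a=u([(97,388),(267,420)],o1,4);b=u([(70,135),(90,312)],o2,4)
for i in range(2):print('handle',tri('top',a[i],'side',b[i]))
# top edge of the front, outer corners
a=u([(60,303),(321,347)],o1,4);b=u([(168,112),(218,385)],o2,4)
for i in range(2):print('front edge',tri('top',a[i],'side',b[i]))
o=np.array([255,225]);oo=np.array([180,205])
a=u([(100,155),(262,187)],o,5);b=u([(612-400+400-400,48),(610-400,185)],np.array([260,205]),5)
for i in range(2):print('bar',tri('top',a[i],'side',b[i]),onz('top',a[i],95))
print('scoop rim back',onz('top',u([(127,70),(293,105)],o,5),40),'mouth',onz('top',u([(75,308),(240,348)],o,5),2))
print('caps',onz('top',u([(167,130),(240,146),(188,214)],o,5),24))
print('rim side', onz('side',u([(72,122),(327,122),(323,268),(60,268)],np.array([260,205]),5),40))
h=lambda n:0
E
```

```text
bluetop top [[835.4293836446687, 2.5393169016555532], [820.5209501249499, -161.11524308619738], [671.8514888824548, -146.96745224096304], [686.8064941535249, 18.633805934772568]]
side [[834.8512761019675, 3.093471220559536], [818.6312055540429, -159.03577424977271], [673.2569742843934, -145.5559879310124], [689.4303018443173, 17.207546654177577]]
[np.float64(164.33221350310362), np.float64(149.34111520922244), np.float64(166.27516017747323), np.float64(149.49179194167777)]
[np.float64(162.93858636111614), np.float64(145.99784846510914), np.float64(163.56510848902013), np.float64(146.10430137196514)]
handle (array([619.6,  -7.2, 194.7]), np.float64(1.885843426788473))
handle (array([ 608.9, -110.8,  194.1]), np.float64(0.3677082684711642))
front edge (array([678.2,  17.5, 174.7]), np.float64(1.870137954077351))
front edge (array([ 663.9, -145.3,  175.9]), np.float64(0.013253708765642042))
bar (array([491.1, 242. ,  98.1]), np.float64(2.230832261676236)) [[490.4 242.2  95. ]]
bar (array([482.6, 156.9,  93.5]), np.float64(0.7941167893401918)) [[481.9 156.8  95. ]]
scoop rim back [[547.5 239.9  40. ]
 [536.9 147.4  40. ]] mouth [[418.7 257.2   2. ]
 [405.7 164.1   2. ]]
caps [[519.2 215.8  24. ]
 [514.2 174.7  24. ]
 [473.9 199.1  24. ]]
rim side [[420.3 254.9  40. ]
 [549.7 240.1  40. ]
 [535.6 144.4  40. ]
 [409.1 159.1  40. ]]
```

```bash
cat >> h.py <<'E'
H=np.array([680.,-64,12]); BY=-0.093
bx=np.array([np.cos(BY),np.sin(BY),0]); by=np.array([-np.sin(BY),np.cos(BY),0]); bz=np.array([0,0,1.])
def hb(th):
    c,s=np.cos(th),np.sin(th); return H+bx*(-67*c-180*s)+bz*(180*c-67*s)
def ori(yaw,k=1): return np.array([np.pi,0,yaw+k*np.pi/2])
def st(): 
    s=bot.get_state(); print('t %.1f'%s['t'],s['tcp_pos'].round(1),s['orientation'].round(3),'F',s['contact_force'].round(1),'op %.3f'%s['opening'],'q',s['qpos'].round(2)); return s
E
python3 - <<'E'
from h import *
for k in(1,-1):
    print(k,[solve_ik(p,ori(BY,k)) for p in(hb(0)+[0,0,61],hb(0)-[0,0,19],hb(.6)-[0,0,19])], solve_ik([487,200,67],ori(-.12,k)))
# pour pose
for k in(1,-1):
  for ph in(0,.4,1.05):
    Rp=R.from_euler('z',BY)*R.from_euler('y',-ph)
    print('pour',k,ph,solve_ik(H-bx*45+bz*155+Rp.apply([75,0,67]),(Rp*R.from_euler('xyz',[np.pi,0,k*np.pi/2])).as_euler('xyz')))
E
```

```text
1 [array([-0.21369834,  0.43870358,  0.03169787,  1.16379062,  0.        ,
        1.45009799]), array([-0.21369834,  0.48863614, -0.09736962,  0.98479056,  0.        ,
        1.45009799]), array([-0.23445741,  0.40608088, -0.43321218,  0.73150326,  0.        ,
        1.42933892])] [ 0.24941832  0.45507038 -0.46968366  0.64604229  0.          1.94021464]
-1 [array([-0.21369834,  0.43870358,  0.03169787,  1.16379062,  0.        ,
       -1.69149467]), array([-0.21369834,  0.48863614, -0.09736962,  0.98479056,  0.        ,
       -1.69149467]), array([-0.23445741,  0.40608088, -0.43321218,  0.73150326,  0.        ,
       -1.71225374])] [ 0.24941832  0.45507038 -0.46968366  0.64604229  0.         -1.20137801]
pour 1 0 [-0.19721509  0.6452503   0.32809727  1.2536433   0.          1.46658124]
pour 1 0.4 [-0.22517919  0.27087979 -0.28734703  0.61570237  0.05134581  1.44894392]
pour 1 1.05 [-0.30414749  0.05015296 -1.12344491 -0.64305347  0.18281291  1.4645474 ]
pour -1 0 [-0.19721509  0.6452503   0.32809727  1.2536433   0.         -1.67501141]
pour -1 0.4 [-0.22517919  0.27087979 -0.28734703  0.61570237  0.05134581 -1.69264874]
pour -1 1.05 [-0.30414749  0.05015296 -1.12344491 -0.64305347  0.18281291 -1.67704526]
```

```bash
python3 - <<'E'
from h import *
bot.grip(0.65,40)
bot.move_ptp(hb(0)+[0,0,50],ori(BY)); st()
m=imaging.camera_model('wrist');im=imaging.capture('wrist');cv2.imwrite('pics/w1.png',im)
cv2.imwrite('pics/s1.png',imaging.capture('side'))
P=[hb(0)+by*50,hb(0)-by*50]
print(proj('wrist',P,m))
E
```

```text
t 3.2 [613.3 -56.8 242.1] [-3.142 -0.     1.479] F [ 0.5  0.9 -0.3] op 0.652 q [-0.21  0.44  0.01  1.14  0.    1.45]
[[317.68342137 175.60331789]
 [317.22068246 343.94792728]]
```

View pics/w1.png

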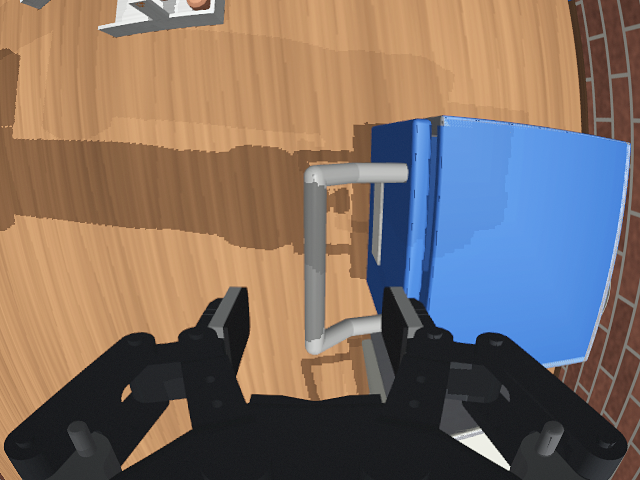

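View pics/s1.png

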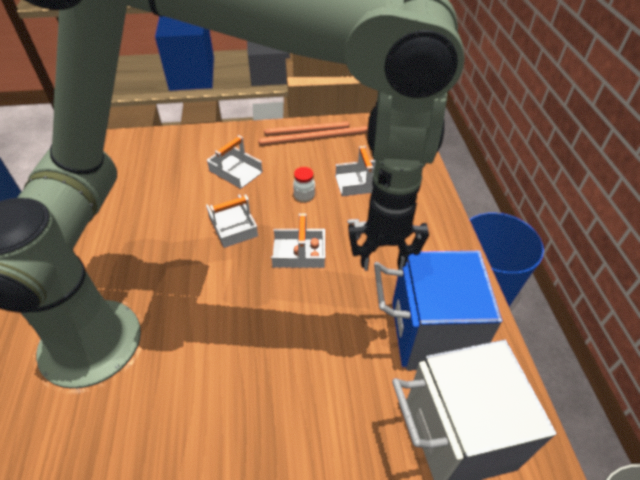

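The wrist view has the bar at (314,172)–(314,346), about 3 px from the predicted position and centred between the pads. Next I descend, grip and pull.

```bash
python3 - <<'E'
from h import *
print(bot.movel(hb(0)-[0,0,19],max_speed=120,threshold=15)); st()
bot.grip(0,40); st()
for th in(.15,.3,.45,.57):
    print(th,bot.movel(hb(th)-[0,0,19],max_speed=100)); s=st()
r=bot.movel(hb(.63)-[0,0,19],max_speed=40,threshold=15);print(r);st()
cv2.imwrite('pics/s2.png',imaging.capture('side'));cv2.imwrite('pics/t2.png',imaging.capture('top'))
E
```

```text
False
t 4.1 [613.7 -57.8 173.6] [3.141 0.    1.478] F [-0.3  0.1  0.8] op 0.647 q [-0.21  0.49 -0.1   0.99  0.    1.45]
t 4.5 [613.  -57.8 173.7] [3.142 0.    1.478] F [-3.9  0.9  5.3] op 0.126 q [-0.21  0.49 -0.1   0.99 -0.    1.45]
0.15 False
t 5.0 [587.4 -55.4 161.3] [ 3.141 -0.     1.478] F [-2.4 -0.   3.9] op 0.124 q [-0.22  0.45 -0.19  0.93  0.    1.44]
0.3 False
t 5.4 [563.8 -53.1 145.1] [-3.141 -0.     1.478] F [ 0.7  0.3 -0.1] op 0.125 q [-0.22  0.43 -0.28  0.87  0.    1.44]
0.45 False
t 5.9 [542.1 -51.1 125.8] [-3.141 -0.     1.478] F [ 1.3  0.5 -1.9] op 0.119 q [-0.23  0.41 -0.36  0.8   0.    1.43]
0.57 False
t 6.3 [527.4 -49.7 108.6] [-3.142 -0.     1.478] F [ 1.   1.1 -0.7] op 0.126 q [-0.23  0.41 -0.42  0.75  0.    1.43]
True
t 6.5 [523.5 -49.3 102.4] [ 3.138 -0.     1.478] F [-0.   0.7  4. ] op 0.120 q [-0.23  0.41 -0.44  0.72  0.    1.43]
```

View pics/s2.png

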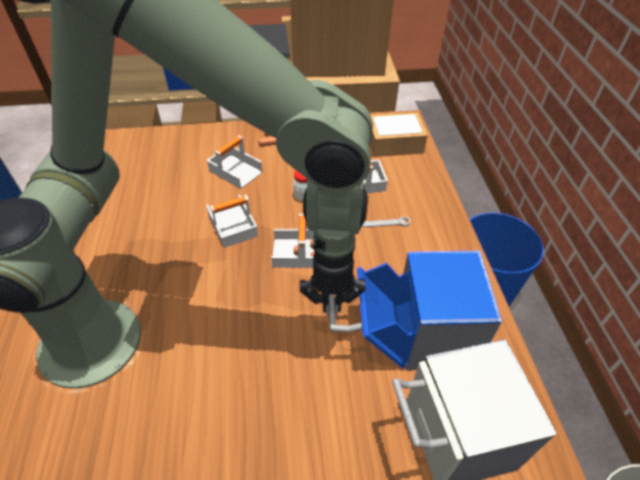

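```bash
python3 - <<'E'
from h import *
print('exp',hb(.6)-[0,0,19])
r=bot.movel(hb(.64)-[0,0,19],max_speed=30,threshold=20);print(r);st()
bot.dwell(.1);st()
bot.grip(.6);st()
bot.movel(hb(.6)+[0,0,45],max_speed=150);st()
bot.move_ptp([500,100,240],ori(-.12)); st()
cv2.imwrite('pics/s3.png',imaging.capture('side'));t=imaging.capture('top');cv2.imwrite('pics/t3.png',t)
cv2.imwrite('pics/t3c.png',cv2.resize(t[110:260,230:430],None,fx=4,fy=4,interpolation=cv2.INTER_CUBIC))
cv2.imwrite('pics/w3.png',imaging.capture('wrist'))
E
```

```text
exp [523.74503692 -49.42624806 103.72936497]
True
t 6.9 [523.6 -49.4 102.4] [ 3.134e+00 -1.000e-03  1.478e+00] F [-0.1  0.2  6.1] op 0.125 q [-0.24  0.4  -0.44  0.72  0.    1.43]
t 7.0 [523.6 -49.4 102.4] [ 3.134e+00 -1.000e-03  1.478e+00] F [0.1 0.6 6.9] op 0.123 q [-0.24  0.4  -0.44  0.72  0.    1.43]
t 7.4 [523.3 -49.2 101.6] [ 3.135e+00 -1.000e-03  1.478e+00] F [-1.3  0.8  0.7] op 0.600 q [-0.24  0.4  -0.44  0.72  0.    1.43]
t 8.0 [523.4 -49.3 167.3] [ 3.135e+00 -1.000e-03  1.478e+00] F [-0.7  0.4  0.7] op 0.599 q [-0.24  0.33 -0.36  0.87  0.    1.43]
t 8.7 [499.7  99.5 238.8] [-3.140e+00  1.000e-03  1.451e+00] F [ 0.2 -0.3 -0.3] op 0.601 q [ 0.05  0.25 -0.28  1.04 -0.    1.74]
```

View pics/s3.png

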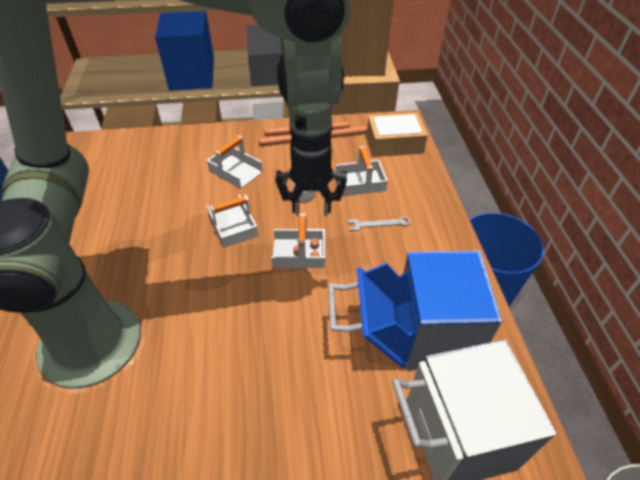

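View pics/t3.png

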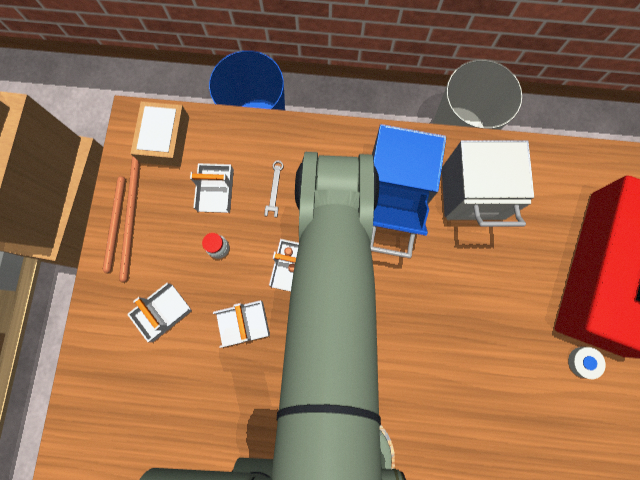

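View pics/w3.png

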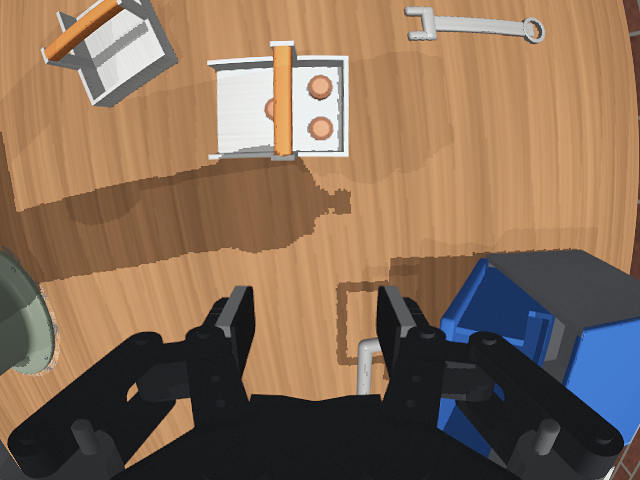

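The bin is open: handle at (345,305) in the side view, and both pulls stopped at the 0.60 stop. The wrist view shows the scoop's bar from (283,47) to (284,156), with three caps.

```bash
python3 - <<'E'
from h import *
np.set_printoptions(precision=1,suppress=True)
im=cv2.imread('pics/w3.png');hsv=cv2.cvtColor(im,cv2.COLOR_BGR2HSV)
m=cv2.inRange(hsv,(11,190,150),(19,255,255));m[:, :240]=0;m[:,330:]=0;m[200:]=0
k,l,s,c=cv2.connectedComponentsWithStats(m);j=1+np.argmax(s[1:,4]);print(s[j],c[j])
cn=cv2.findContours((l==j).astype(np.uint8),0,cv2.CHAIN_APPROX_NONE)[0][0]
P=onz('wrist',cn[:,0].astype(float),95)
r=cv2.minAreaRect(P[:,:2].astype(np.float32));print(r)
print(onz('wrist',[(283,47),(284,156)],95))
print('floor/rim', onz('wrist',[(349,57),(348,157),(208,157),(208,63)],40))
E
```

```text
[274 129   1   7   7] [274. 132.]
((476.085205078125, 175.30966186523438), (4.648587703704834, 0.0006965696811676025), 82.43754577636719)
[[491.2 241.   95. ]
 [481.3 155.8  95. ]]
floor/rim [[546.4 238.2  40. ]
 [534.3 145.6  40. ]
 [404.8 163.5  40. ]
 [416.9 252.6  40. ]]
```

```bash
cat >> h.py <<'E'
SC=np.array([486.4,199.,0]); SY=-0.122
E
python3 - <<'E'
from h import *
bot.move_ptp(SC+[0,0,140],ori(SY)); st()
m=imaging.camera_model('wrist')
cv2.imwrite('pics/w4.png',imaging.capture('wrist'))
d=np.array([-np.sin(SY),np.cos(SY),0])
print(proj('wrist',[SC+[0,0,95]+43*d,SC+[0,0,95]-43*d],m))
print(bot.movel(SC+[0,0,67],max_speed=100,threshold=12)); st()
bot.grip(0,70); st()
cv2.imwrite('pics/s4.png',imaging.capture('side')[130:330,200:400].repeat(3,0).repeat(3,1))
E
```

```text
t 9.5 [486.9 198.3 140.3] [3.141e+00 1.000e-03 1.448e+00] F [-0.2 -0.1  1. ] op 0.601 q [ 0.25  0.36 -0.39  0.82 -0.    1.94]
[[316.1490756  186.74001411]
 [316.21118724 335.52327428]]
False
t 10.4 [487.  199.   67.6] [ 3.141 -0.     1.449] F [-0.8 -0.7 -0.3] op 0.598 q [ 0.25  0.45 -0.47  0.65  0.    1.94]
t 10.9 [486.5 199.2  67.4] [ 3.141 -0.     1.449] F [-1.8 -0.   1.8] op 0.154 q [ 0.25  0.45 -0.47  0.65  0.    1.94]
```

View pics/w4.png

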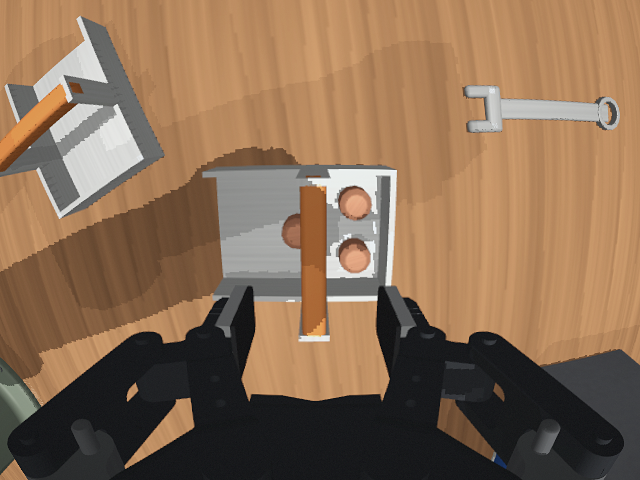

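View pics/s4.png

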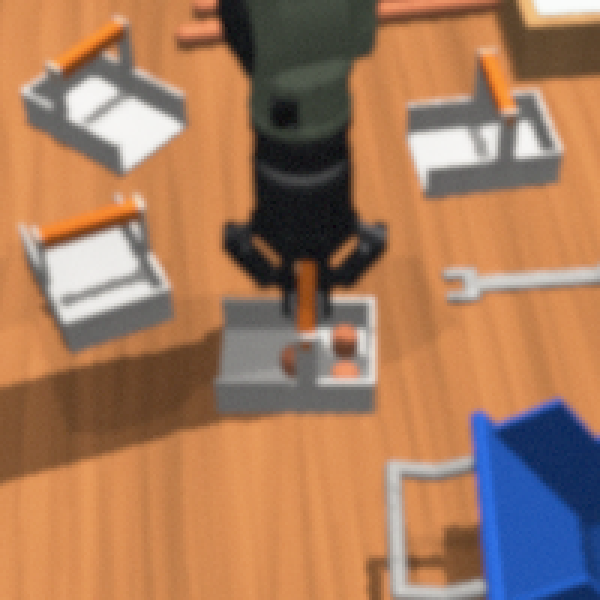

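Opening 0.154 (about 14 mm) matches the bar thickness. Now I lift and carry it to just before the pour.

```bash
cat >> h.py <<'E'
def pour(ph,lx,lz):
    Rp=R.from_euler('z',BY)*R.from_euler('y',-ph)
    p=H*[1,1,0]+bx*lx+bz*lz+Rp.apply([75,0,67])
    return p,(Rp*R.from_euler('xyz',[np.pi,0,np.pi/2])).as_euler('xyz')
E
python3 - <<'E'
from h import *
bot.movel(SC+[0,0,160],max_speed=80); st()
bot.movel(SC+[0,0,310],max_speed=150)
p,o=pour(0,-45,243);bot.movel(p,o,max_speed=130); st()
p,o=pour(.35,-45,215);bot.movel(p,o,max_speed=60); st()
bot.dwell(.2)
cv2.imwrite('pics/s5.png',imaging.capture('side'));cv2.imwrite('pics/w5.png',imaging.capture('wrist'))
E
```

```text
t 12.2 [485.9 198.9 159.4] [-3.14   0.     1.449] F [ 0.4  0.1 -4.6] op 0.147 q [ 0.25  0.34 -0.37  0.86  0.    1.94]
t 16.2 [709.7 -66.3 310.2] [ 3.141 -0.     1.478] F [-0.2  0.5 -2.4] op 0.148 q [-0.2   0.64  0.5   1.44  0.    1.47]
t 16.9 [682.5 -64.1 304.4] [2.792 0.    1.478] F [-0.3  0.  -2.8] op 0.146 q [-0.22  0.28 -0.13  0.81  0.04  1.45]
```

View pics/s5.png

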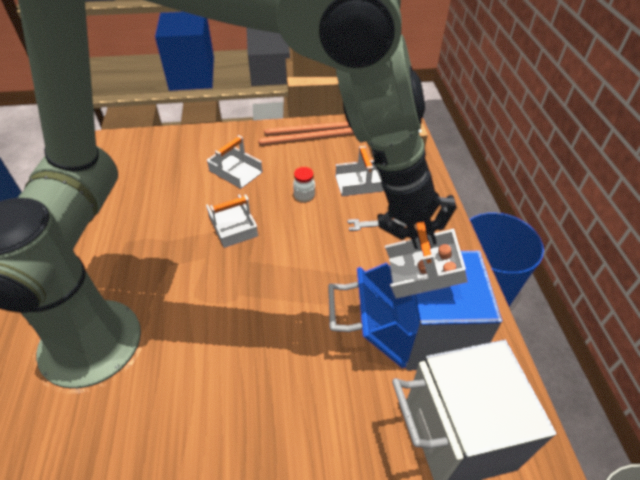

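View pics/w5.png

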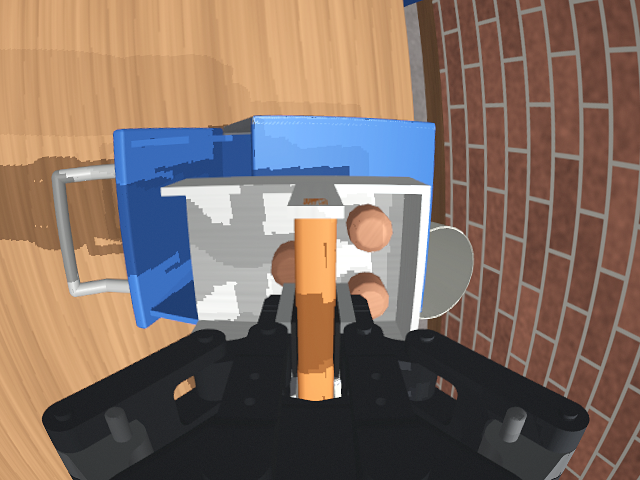

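Three caps in place, mouth over the hole at about (195,260) in the wrist view. Pouring.

```bash
python3 - <<'E'
from h import *
for ph,lz in((.5,190),(.7,175),(.85,170),(1.0,168)):
    p,o=pour(ph,-42,lz);bot.movel(p,o,max_speed=45); bot.dwell(.1);s=st()
bot.dwell(.5)
cv2.imwrite('pics/s6.png',imaging.capture('side'));cv2.imwrite('pics/w6.png',imaging.capture('wrist'))
E
```

```text
t 18.0 [672.8 -63.5 285.7] [2.641 0.    1.478] F [ 0.1  0.2 -3.1] op 0.152 q [-0.23  0.18 -0.38  0.51  0.07  1.45]
t 18.7 [654.  -61.8 276.3] [2.439 0.    1.478] F [ 0.4 -0.3 -2.4] op 0.154 q [-0.26  0.07 -0.67  0.14  0.1   1.45]
t 19.3 [639.1 -60.5 272.4] [2.29  0.    1.478] F [ 0.8  0.2 -3. ] op 0.148 q [-0.27  0.03 -0.86 -0.16  0.14  1.45]
t 19.9 [624.1 -59.1 269.1] [2.140e+00 1.000e-03 1.478e+00] F [-0.2  0.6 -2.5] op 0.150 q [-0.29  0.03 -1.05 -0.51  0.17  1.46]
```

View pics/s6.png

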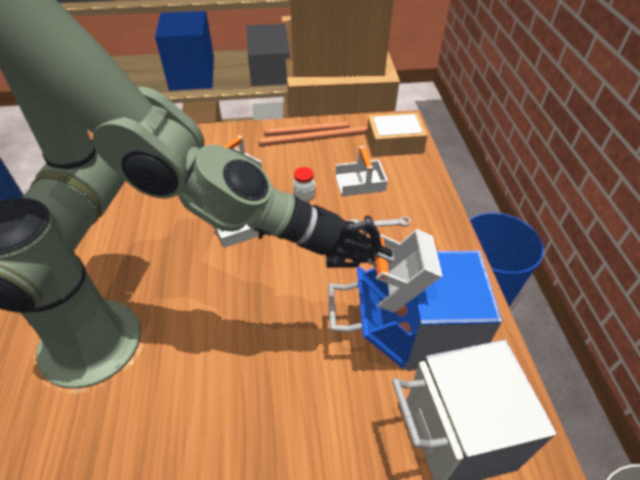

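View pics/w6.png

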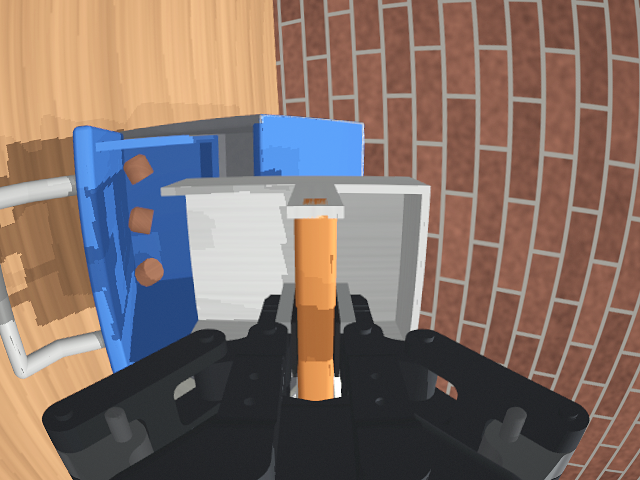

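All three caps are in the trough, at (138,168), (141,220) and (149,271), and the scoop is empty. I'll back out along the same path and put it down where it was.

```bash
python3 - <<'E'
from h import *
for ph,lz in((.6,200),(0,243)):
    p,o=pour(ph,-42,lz);bot.movel(p,o,max_speed=80)
bot.movel(SC+[0,0,310],ori(SY),max_speed=170)
bot.movel(SC+[0,0,80],max_speed=130); st()
print(bot.movel(SC+[0,0,65.5],max_speed=20,threshold=6)); st()
cv2.imwrite('pics/s7.png',imaging.capture('side'))
E
```

```text
t 26.8 [486.9 199.1  80.6] [ 3.14  -0.     1.449] F [ 0.7 -1.  -1.4] op 0.147 q [ 0.25  0.44 -0.46  0.68 -0.    1.94]
True
t 27.4 [485.9 199.   67.4] [-3.141  0.     1.449] F [-1.  -0.2  4. ] op 0.149 q [ 0.25  0.45 -0.47  0.65  0.    1.94]
```

View pics/s7.png

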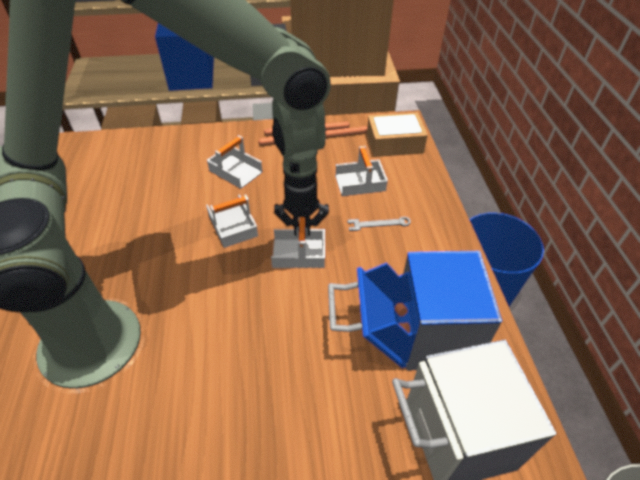

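Contact came at the same height as the grasp (67.4 mm). Now I release, retreat and check.

```bash
python3 - <<'E'
from h import *
bot.grip(.5); bot.dwell(.2); st()
bot.movel(SC+[0,0,200],max_speed=120)
bot.move_ptp([350,100,330],ori(0)); st()
bot.dwell(.3)
s=imaging.capture('side');t=imaging.capture('top');w=imaging.capture('wrist')
cv2.imwrite('pics/w8.png',w)
a=cv2.resize(s[180:380,260:460],(400,400));b=cv2.resize(t[100:320,190:490],(400,293))
c=np.zeros((400,800,3),np.uint8);c[:,:400]=a;c[:293,400:]=b;cv2.imwrite('pics/c8.png',c)
cv2.imwrite('pics/s8.png',s)
old=cv2.imread('pics/s3.png');
d=cv2.absdiff(s,old).max(2)
for nm,(x,y,ww,hh) in dict(jar=(285,160,40,48),wrench=(342,210,75,28),white=(420,345,130,135),front_handle=(326,275,36,65)).items():print(nm,d[y:y+hh,x:x+ww].max(),d[y:y+hh,x:x+ww].mean())
E
```

```text
t 28.1 [484.9 198.7  66.6] [-3.139e+00  1.000e-03  1.449e+00] F [-0.9  0.1  0.2] op 0.502 q [ 0.25  0.45 -0.47  0.65  0.    1.94]
t 30.2 [350.6 100.2 329.4] [ 3.142 -0.     1.571] F [ 0.  -0.9  0.3] op 0.501 q [ 0.07 -0.08 -0.41  1.24  0.    1.65]
jar 234 117.97083333333333
wrench 18 3.7995238095238095
white 10 2.608205128205128
front_handle 78 3.9299145299145297
```

View pics/c8.png

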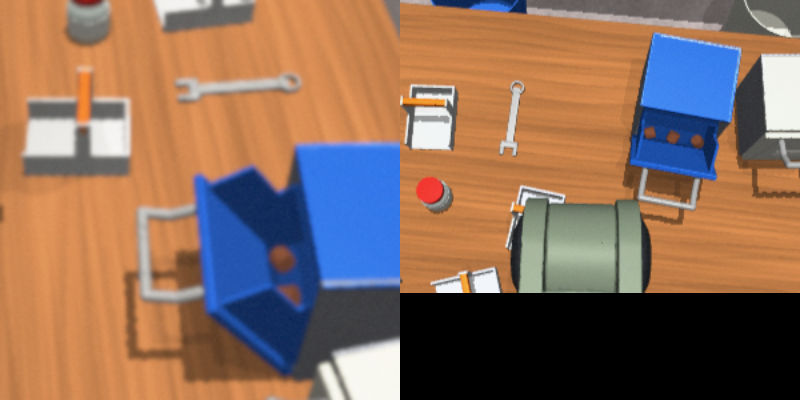

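View pics/w8.png

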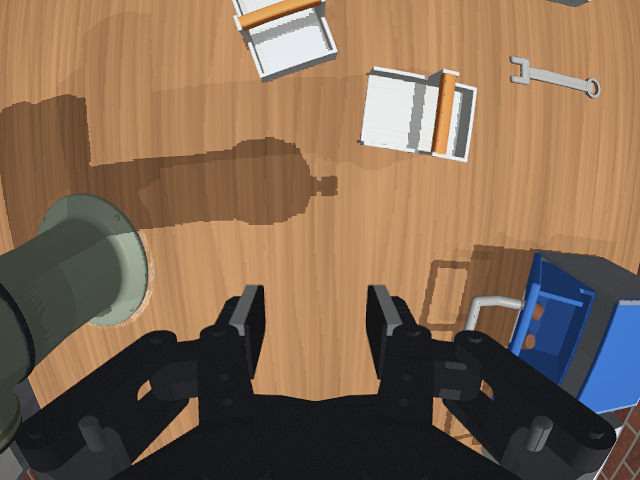

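```bash
python3 - <<'E'
from h import *
a=cv2.imread('pics/s3.png',0).astype(np.float32);b=cv2.imread('pics/s8.png',0).astype(np.float32);z=cv2.imread('pics/side0.png',0).astype(np.float32)
def pc(p,q,x,y,w,h): return cv2.phaseCorrelate(p[y:y+h,x:x+w],q[y:y+h,x:x+w],cv2.createHanningWindow((w,h),cv2.CV_32F))
print('handle s3->s8',pc(a,b,320,265,60,80)); print('jar',pc(z,b,280,155,50,58)); print('wrench',pc(z,b,338,200,80,45)); print('white',pc(z,b,390,335,170,145)); print('scoop',pc(z,b,262,205,76,72))
print('handle .55/.6 proj',proj('side',[hb(t)+by*k for t in(0.55,.6) for k in(50,-50)]))
E
```

```text
handle s3->s8 ((-0.18888282097735498, -0.025237497850170598), 0.9704650501410167)
jar ((-0.08028238185137937, -0.008798072904212972), 1.0755145874023437)
wrench ((-0.061016797455195615, 0.45915455193394905), 0.9911187267303467)
white ((0.032726769646885145, -0.05783592841363827), 1.032310558742947)
scoop ((-0.3093291497168167, 0.13917779542106246), 0.559953827659289)
handle .55/.6 proj [[332.78511631 283.91950591]
 [335.08787866 325.40330998]
 [329.95789469 286.15850107]
 [332.0481944  327.55042368]]
```

```bash
python3 - <<'E'
import cv2
s=cv2.imread('pics/s8.png');cv2.imwrite('pics/c9.png',cv2.resize(s[260:380,310:430],None,fx=5,fy=5,interpolation=cv2.INTER_CUBIC))
E
```

```text
(no output)
```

View pics/c9.png

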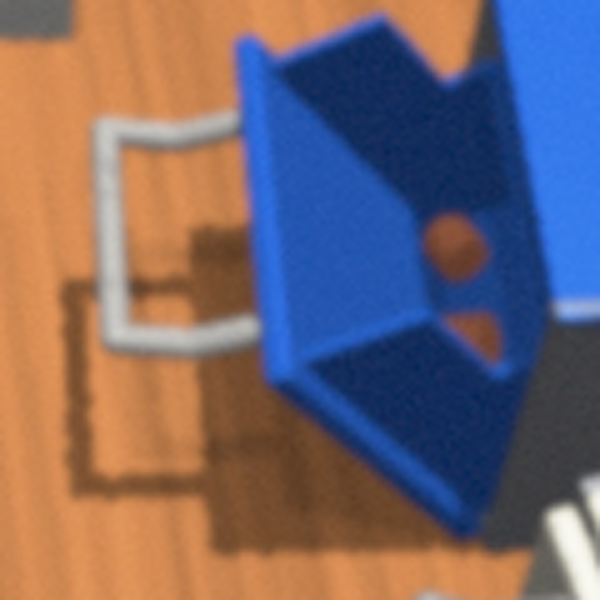

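```bash
python3 - <<'E'
from h import *
np.set_printoptions(precision=1,suppress=True)
print(proj('side',[hb(0)+by*50,hb(0)-by*50]),'obs closed (377.1,263.4),(382.1,307.6)')
o,d=ray('side',[(331,285),(333,328),(377.1,263.4),(382.1,307.6)])
# intersect each ray with bin's mid-end planes: u=by offset known -> solve (x',z') and tilt
for k,dd in zip((47,-47,47,-47),d):
    # plane: (P-H).by=k
    t=(k-(o-H)@by)/(dd@by);P=o+t*dd-H;x,z=P@bx,P@bz
    print('plane',x,z,'tilt',np.arctan2(180,-67)*0+np.arctan2(-x,z)-np.arctan2(67,180),np.hypot(x,z))
s=cv2.imread('pics/s8.png',0).astype(float);z=cv2.imread('pics/side0.png',0).astype(float)
import sys
print('open row305',s[305,322:345].astype(int))
E
```

```text
[[375.8 264.7]
 [381.4 306.8]] obs closed (377.1,263.4),(382.1,307.6)
plane -155.06563515643336 118.85357749551702 tilt 0.5605026333125447 195.37534156067642
plane -154.750348679487 104.00648463287189 tilt 0.622713926148815 186.4537992697135
plane -65.47444477987308 187.92973366426168 tilt -0.021085720084139892 199.0087629084533
plane -64.61244346827269 172.8729312399082 tilt 0.0013472094163530235 184.5530227506956
open row305 [155 159 159 161 157 154 150 159 178 193 199 184 164 148 148 154 156 155
 154 151 149 149 149]
```

```bash
python3 - <<'E'
from h import *
st(); bot.sign_off()
E
```

```text
t 30.6 [350.1 100.1 329.6] [-3.141  0.     1.571] F [-0.3 -0.2  0.3] op 0.499 q [ 0.08 -0.08 -0.41  1.24  0.    1.65]
the job is handed in; nothing more can be done
```

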